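Lock the check stand and hold the surface probe on its orange pad

TASK

Push the red-headed pin of the grey check stand fully home through its fork and lug, so that the stand is locked. Then take the yellow surface probe out of its holder and hold it square to the stand's sloping face with its spring tip on the middle of the orange-ringed pad, pressed gently so that the tip is pushed in about half way. Finish while still holding the probe there; do not put it down, do not touch the blue-ringed pad with it, and leave the other things on the table where they are.

Things in the scene. Friction and masses are not known exactly. Their poses are not given: they have to be found in the camera images.
- check_stand: Fixed stand, grey base 124 (x) x 190 (y) x 8 mm, y -120 to +70. Origin: on the table under the middle of its sloping grey plate; z up. The plate, 90 mm up the slope by 112 wide, slopes 25 degrees, rising to own +x: 36 mm high at its -x edge, 55 at the middle, 74 at +x. The two ringed pads lie on it 27 mm either side of the middle in y, either way round. Fork at own x 0, y -85, top 36 mm high.
- pin (a joint): Slide of the vertical steel pin (8 mm, with a red round head 20 mm wide and 6 mm thick) through the fork and lug: starts raised, between 0 and 0.006; grows downward in m; 0.020 = home, head down on the fork. Tight: it takes about 5 N to move and stays where it is left. It cannot be pulled out.
- pin_head (a point): Centre of the top face of the pin's red head; 56 to 62 mm above the table at the start, 42 mm when home.
- pad_orange: Fixed round pad on the sloping plate: bare steel disc 18 mm across in a flat orange ring 28 mm across. Origin: centre of its underside, on the plate; own z is the outward normal of the sloping face (25 degrees from vertical, leaning to the stand's -x). The steel face is 2 mm above the origin along z.
- pad_blue: The same pad with a blue ring.
- holder: Fixed grey block 60 x 60 x 50 mm on a black foot 80 x 80 x 6 mm, with an upright 23 mm hole in which the probe stands. Origin: centre of its underside, on the table.
- probe: Loose probe, about 110 g, upright in the holder. Origin: on its axis at the end of the free tip, 10 mm above the table in the holder; z from tip to handle. Upward: brass spring tip 8 mm wide to z 14, steel nose 12 to 18 to z 40, black collar 34 wide to z 46 (rests on the holder's top), yellow square handle 26 x 26 (sides along own x, y) to z 128, black cap to z 132. Nose hangs 40 mm into the hole.
- tip (a joint): How far the probe's spring tip is pushed in: 0 to 0.008 m (0 free). Spring: about 1.2 N to start moving, 3.6 N at half way (0.004), 6 N at the stop.
- tip_point (a point): The rounded end of the spring tip (moves in with the tip).
- timer: Bystander: white wind-up timer with a red grip, 68 mm across, 52 mm high; origin under its middle.
- bottle_blue: Bystander: white dropper bottle with a blue cap, 27 mm across, 82 mm high.
- bottle_red: Bystander: white dropper bottle with a red cap, 27 mm across, 82 mm high.
- label_roll: Bystander: white roll of labels, 61 mm across, 25 mm high.
- tube_tray: Bystander: clear tray with white tubes, 95 x 106 x 53 mm.
- vial: Bystander: lying vial with a red cap, 15 x 70 x 15 mm.
- cassette: Bystander: white test cassette, 66 x 18 x 5 mm.
Not all that is in view belongs to the job. What is meant by the probe is not purple or turquoise, and is the smaller of those in its own colour.

How it is judged (in metres and radians):
On the way, in this order (a step that is already met when the one before it is completed fails the run):
1. the pin is home, head down on the fork (value of joint pin above 0.0182 m), for 0.2 s.
2. the probe is gripped and clear of its holder (z of probe in the frame of holder above 0.055 m and contact force between the fingers and probe above 2 N), for 0.2 s.
At the end, for the whole second after the job is handed in: Robot still gripping the probe: pin within 1.8 mm of home; tip within 8 mm of the centre of the orange-ringed pad, pushed in 2 to 6.5 mm, contact force 1.2 to 8 N; probe within 8 degrees of square to the face, still, touching no other part of the stand (value of joint pin above 0.0182 m and distance between tip_point and pad_orange below 0.008 m and angle between the z axis of probe and the z axis of pad_orange, either way round below 0.14 rad and value of joint tip between 0.002 and 0.0065 m and contact force between probe and pad_orange between 1.2 and 8 N and contact force between probe and check_stand below 0.3 N and linear speed of probe below 0.01 m/s and contact force between the fingers and probe above 2 N); the arm keeps its last pose, push and grip.
It fails at once if the probe touches the blue-ringed pad (contact force between probe and pad_blue above 0.5 N).
It fails at once if the probe is rammed onto the orange-ringed pad (over 15 N) (contact force between probe and pad_orange above 15 N).
It fails at once if a bystander is moved more than 30 mm (distance of any of timer, bottle_blue, bottle_red, label_roll, tube_tray, vial, cassette from where it was at the start of the episode above 0.03 m).
It also fails if it takes over 43 s, if anything falls off the work surface, if the arm or the gripper's body presses on something with over 40 N, if the wrist force passes 120 N, or if a joint passes its speed limit or range.

ROBOT

A 6-joint arm with a two-finger parallel gripper is mounted at the origin on a cart in front of the work surface, level with it; the furniture and walls round the work are solid. World frame = base frame: x ahead of the robot, y to its left, z up, the work surface at z = 0. Lengths are in m, angles in degrees, forces in N, time in s.
With the tool pointing down it reaches from about 0.3 to 0.85 m from the base axis. Payload 4.2 kg.
Tool frame: the origin (TCP) lies between the finger pads; the fingertips stand robot.tips_ahead ahead of it and the grasp point (between the pads) lies 6 mm ahead of it (robot.tips_ahead is the distance from the TCP to the fingertips, in m); z points along the fingers, y is the line along which they close (so a half turn about z gives the same grasp; the last joint's range is limited). The gripper opens to 91 mm and grips with 3 to 60 N. Pads are 32 mm wide; open, the fingers measure 118 mm over their backs; the gripper's body (76 mm by 178 mm) begins 60 mm behind the grasp point.
Start: joints at [-68.812, 18.312, 89.639, -0, 72.044, -1.146], TCP at [0.219, -0.532, 0.239] pointing down, gripper open.
Joint ranges: [-177.97, 177.97], [-48.28, 115.42], [12.27, 149.76], [-77.06, 257.06], [2.81, 150.46], [-146.56, 146.56]. Speed limits (degrees/s): [147.25, 147.25, 180, 180, 180, 180].

INTERFACE

Orientations are given as a 3x3 rotation matrix whose columns are the frame's x, y, z axes.
In Python, from station import robot gives the robot as it stands.
- The arm moves only by the tool step_arm, never from a script. Its argument "series" is a list of rows, each an object of numbers: "wx", "wy", "wz": the turn, a rotation vector about the world's x, y, z in rad; "tx", "ty", "tz": the shift along the world's x, y, z in m; "claw": the opening, from -1 (shut) to 1 (fully open), so that 0 is half open. In form: [{"wx": .., "wy": .., "wz": .., "tx": .., "ty": .., "tz": .., "claw": ..}, ...]. A call has 1 to 20 rows; each row shifts and turns the commanded pose from where the row before left it; what a row does not reach is not made up. A row lasts 1/10 s, in which the tool goes at most 50 mm and 8.59 degrees, less where a joint would pass 70% of its speed; a pose out of reach is approached as far as the arm can. A call is refused whole if a number of a shift passes 0.05 or a number of a turn 0.15, either way. A call with a gripper value outside its range is refused whole. The fingers move at their own pace and stop on an object; "newtons" is the grip in N (left out, the last holds). Time passes only in rows, so rows that do not move let the fingers close. It gives the time, the measured TCP pose, the force, the opening and the grip force at its end, in the units of the state.
- robot.read_state(): the state, without advancing time (a new reading comes with each control period).
- robot.read_camera(name): name is "side" or "top"; returns a dict with "img" (420x560x3 uint8, red, green, blue), "fov_y" (degrees; the focal length in pixels is half the picture's height over the tangent of half this angle, whatever the lens; pixels are square), "cx", "cy" (the principal point, pixels), "dist" ([k1, k2, p1, p2, k3] as OpenCV has them; the pictures are not rectified), "eye" and "orientation" of the camera in the world. Camera axes: x right, y down, z forward; pixel columns grow to the right and rows downward; lengths in m; the calibration is good to about 2 mm. A picture is of the moment at which its call begins. There is no depth.
- robot.finish_job(): hands the job in; it is judged then, once.
Trained networks look in a picture, given as the dict that the camera call returned (one of the last four; its "shot" number tells which), for a name from the list of things; names that differ only in an ending like _2 or _b are one class to them, and where a whole thing is asked for, a point or a joint stands for the part that bears it (a point fixed in the world has none). Each returns a list of dicts, best first, with "conf" (0 to 1); they miss things now and then, are a little off and sometimes report something else, mostly with a low value. They report only what shows in the picture. A call takes as long as a camera call. They do not tell look-alikes from the thing itself.
- robot.boxes_of(query, picture): "location" ([x, y, z] in m, in world coordinates, good to about 4 mm: the middle of the surface that is visible of it).
The state is a dict: "clock": time; "joint_positions": joint angles; "qvel": joint speeds; "joint_torque": joint torques, N m; "ee_pos": TCP position; "eef_rot": TCP orientation; "wrist_force": force on the tool from outside, world axes, zero at the start; "moment": the same for the moment, N m; "grip_width": opening from 0.0 (shut) to 1.0 (fully open); "grasp_force": force on a finger pad.
Only numpy, scipy, OpenCV 4.12 (cv2) and the standard library are available. Lean on these libraries where they do the work, as an engineer would, in place of code of your own. Each camera call takes 0.05 s, during which the arm holds its last target. There are 200 camera calls.

## Working session

There is one attempt and no reset: what is moved stays moved. The work goes in short steps, Python scripts to look and compute and a tool call to move; the robot and the scene stay as the last step left them, time stands still between calls to the robot, and variables do not carry over. Pictures are saved under pics/ and viewed, at most 10 in all, crops included, and the job is handed in when it is done.

Besides the shell and the picture viewer there is one more tool, called as name(argument=value, ...) on one line, values as JSON. step_arm: Moves the arm, as the interface text tells. Its arguments: {"type":"object","properties":{"series":{"type":"array","items":{"type":"object","properties":{"wx":{"type":"number"},"wy":{"type":"number"},"wz":{"type":"number"},"tx":{"type":"number"},"ty":{"type":"number"},"tz":{"type":"number"},"claw":{"type":"number"}}}},"newtons":{"type":"number"}},"required":["series"]}

```bash
mkdir -p pics
python3 - <<'E'
from station import robot
import cv2,numpy as np
s=robot.read_state();print(s['clock'],s['ee_pos'],s['eef_rot'],robot.tips_ahead,s['grip_width'])
for n in ['side','top']:
    p=robot.read_camera(n);cv2.imwrite(f'pics/{n}0.png',p['img'][:,:,::-1])
    print(n,p['fov_y'],p['cx'],p['cy'],p['dist'],p['eye'],np.round(p['orientation'],4).tolist())
    for q in ['check_stand','pin_head','pad_orange','pad_blue','holder','probe','timer','bottle_blue','bottle_red','label_roll','tube_tray','vial','cassette']:
        print(q,[(np.round(d['location'],3).tolist(),round(d['conf'],2)) for d in robot.boxes_of(q,p)])
E
```

```text
0.0 [ 0.21831425 -0.53143953  0.2381245 ] [[ 9.24982162e-01  3.80009935e-01 -6.70476661e-04]
 [ 3.80010526e-01 -9.24980707e-01  1.64086471e-03]
 [ 3.36691382e-06 -1.77255877e-03 -9.99998429e-01]] 0.025 1.0007220467773716
side 53.42156350035512 286.9118912859316 213.81985991640954 [-0.07837313  0.          0.          0.          0.        ] [ 0.50542047 -1.01226332  0.8063138 ] [[0.9993, -0.0003, 0.0385], [-0.032, -0.5644, 0.8249], [0.0215, -0.8255, -0.564]]
check_stand [([0.528, -0.127, 0.022], 0.8)]
pin_head [([0.546, -0.166, 0.058], 0.5)]
pad_orange [([0.526, -0.111, 0.064], 0.54)]
pad_blue [([0.469, -0.397, 0.041], 0.66), ([0.77, -0.062, 0.026], 0.66)]
holder [([0.485, 0.23, 0.03], 0.55)]
probe [([0.503, 0.482, 0.111], 0.91), ([0.356, 0.235, 0.12], 0.89), ([0.335, 0.157, 0.08], 0.6), ([0.486, 0.243, 0.098], 0.47), ([0.595, -0.405, 0.037], 0.42)]
timer [([0.464, -0.398, 0.041], 0.69), ([0.489, 0.241, 0.097], 0.22)]
bottle_blue [([0.537, -0.359, 0.044], 0.61)]
bottle_red [([0.596, -0.406, 0.036], 0.62)]
label_roll [([0.776, -0.062, 0.022], 0.7)]
tube_tray [([0.667, 0.212, 0.024], 0.74)]
vial []
cassette []
top 55.817042565100735 284.6919033728504 208.6347080276959 [-0.11629043  0.          0.          0.          0.        ] [0.3136426  0.05546767 1.2503884 ] [[-0.0326, -0.9781, 0.2054], [-0.9995, 0.0324, -0.0043], [-0.0024, -0.2055, -0.9787]]
check_stand [([0.524, -0.103, 0.04], 0.6), ([0.474, 0.238, 0.04], 0.3)]
pin_head []
pad_orange [([0.527, -0.107, 0.059], 0.39)]
pad_blue [([0.515, -0.054, 0.056], 0.58)]
holder [([0.472, 0.241, 0.042], 0.63)]
probe [([0.348, 0.234, 0.173], 0.68), ([0.482, 0.248, 0.133], 0.59)]
timer [([0.461, -0.375, 0.037], 0.7)]
bottle_blue [([0.535, -0.343, 0.043], 0.46)]
bottle_red []
label_roll [([0.778, -0.04, 0.025], 0.77)]
tube_tray [([0.664, 0.227, 0.021], 0.62)]
vial [([0.663, 0.229, 0.022], 0.74)]
cassette [([0.362, -0.218, 0.005], 0.56)]
```

View pics/side0.png

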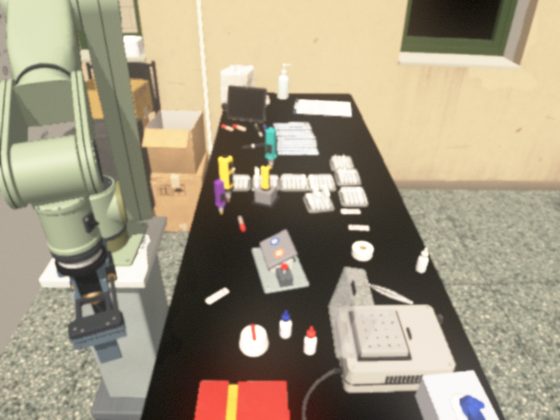

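View pics/top0.png

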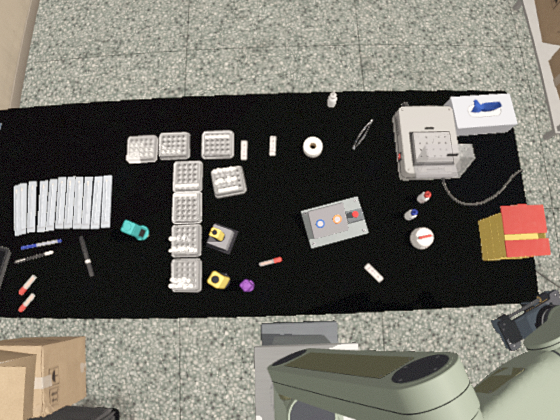

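Yellow candidates: side (226,172)/top (217,281), which is larger and stands free, and side (265,178)/top (216,234), which is smaller and stands in the grey holder. The second fits. Purple (219,193) and turquoise (270,143) are excluded. An enlarged crop will confirm this.

```bash
cat > h.py <<'E'
from station import robot
import cv2,numpy as np
def K(p):
    f=p['img'].shape[0]/2/np.tan(np.radians(p['fov_y']/2));return np.array([[f,0,p['cx']],[0,f,p['cy']],[0,0,1.]])
def ray(p,uv):
    n=cv2.undistortPoints(np.array([[uv]],float),K(p),np.array(p['dist']))[0,0]
    d=np.array(p['orientation'])@[n[0],n[1],1];return np.array(p['eye']),d/np.linalg.norm(d)
def at_z(p,uv,z):
    e,d=ray(p,uv);return e+d*(z-e[2])/d[2]
def proj(p,X):
    R=np.array(p['orientation']);c=R.T@(np.array(X,float).reshape(-1,3)-p['eye']).T
    return cv2.projectPoints(c.T.copy(),np.zeros(3),np.zeros(3),K(p),np.array(p['dist']))[0][:,0]
def tri(a,ua,b,ub):
    (e1,d1),(e2,d2)=ray(a,ua),ray(b,ub)
    t=np.linalg.lstsq(np.c_[d1,-d2],e2-e1,rcond=None)[0]
    P,Q=e1+d1*t[0],e2+d2*t[1];return (P+Q)/2,np.linalg.norm(P-Q)
def blob(p,box,hs,smin=90,vmin=60):
    x0,y0,x1,y1=box;h=cv2.cvtColor(p['img'],cv2.COLOR_RGB2HSV)[y0:y1,x0:x1].astype(int)
    m=(((h[...,0]-hs[0])%180)<=((hs[1]-hs[0])%180))&(h[...,1]>smin)&(h[...,2]>vmin)
    n,l,st,c=cv2.connectedComponentsWithStats(m.astype(np.uint8))
    if n<2:return None
    i=1+np.argmax(st[1:,4]);b=st[i];return c[i]+[x0,y0],int(b[4]),(b[:4]+[x0,y0,0,0]).tolist()
E
python3 - <<'E'
from h import *
S=robot.read_camera('side');T=robot.read_camera('top')
B={'orange':((8,22),(265,225,305,290),(300,195,370,250)),'blue':((100,130),(255,225,300,265),(300,195,345,250)),
'red':((172,6),(270,255,300,290),(340,195,370,235)),'yel':((20,35),(254,160,282,200),(195,215,240,255))}
for k,(h,a,b) in B.items():
    x,y=blob(S,a,h),blob(T,b,h);print(k,x,y, tri(S,x[0],T,y[0]) if x and y else '')
a=cv2.resize(S['img'][155:295,205:320],None,fx=4,fy=4,interpolation=2)
b=cv2.resize(T['img'][195:260,195:245],None,fx=4,fy=4,interpolation=2)
c=cv2.resize(T['img'][190:255,295:373],None,fx=4,fy=4,interpolation=2)
o=np.zeros((560,790,3),np.uint8);o[:560,:460]=a;o[:260,470:670]=b;o[280:540,470:782]=c
cv2.imwrite('pics/crop.png',o[:,:,::-1])
E
```

```text
orange (array([279.125 , 253.0625]), 32, [274, 249, 10, 8]) (array([336.8       , 218.65714286]), 35, [333, 215, 9, 9]) (array([ 0.52826164, -0.1086252 ,  0.05500158]), np.float64(0.0008013439520810874))
blue None (array([319.30769231, 223.03846154]), 26, [316, 219, 8, 9]) 
red (array([283.85714286, 266.19047619]), 42, [281, 263, 7, 7]) (array([354.88888889, 213.80555556]), 36, [352, 211, 7, 7]) (array([ 0.54065621, -0.16529664,  0.05634373]), np.float64(0.0004443390168579282))
yel (array([264.94835681, 175.86384977]), 213, [260, 164, 11, 26]) (array([216.43939394, 233.67424242]), 132, [208, 227, 17, 14]) (array([0.4858552 , 0.25316763, 0.10021511]), np.float64(0.0014345507130615511))
```

View pics/crop.png

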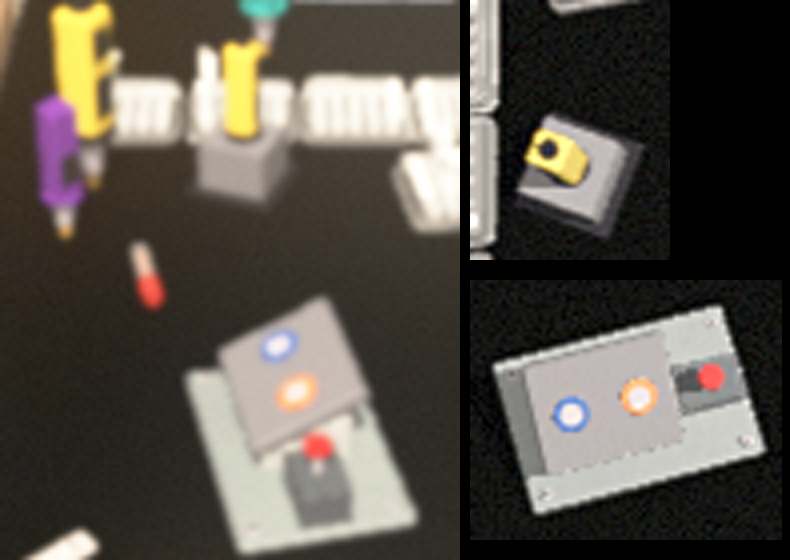

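The probe in the holder is the smaller yellow one, so it is the right one. Next I fit the stand yaw, holder position and handle yaw.

```bash
cat > fit.py <<'E'
from h import *
from scipy.optimize import least_squares,minimize
S=robot.read_camera('side');T=robot.read_camera('top')
R2=lambda a:np.array([[np.cos(a),-np.sin(a)],[np.sin(a),np.cos(a)]])
def fit(X,px,x0):
    f=lambda v:(proj(T,np.c_[X[:,:2]@R2(v[2]).T+v[:2],X[:,2]])-px).ravel()
    r=least_squares(f,x0,loss='soft_l1');return r.x,np.abs(r.fun).max()
c=np.array([[494,363],[722,307],[766,450],[537,515]])
px=np.c_[295+(c[:,0]-470)/4,190+(c[:,1]-280)/4]-.4
X=np.array([[62,70,8],[62,-120,8],[-62,-120,8],[-62,70,8]])/1e3
X=np.r_[X,[[-.0008,-.027,.0568],[0,-.085,.056],[-.0008,.027,.0568]]]
px=np.r_[px,[[336.8,218.66],[354.9,213.8],[319.3,223.04]]]
v,e=fit(X,px,[.52,-.08,.21]);print('stand',v,np.degrees(v[2]),e)
v2,e=fit(X[[4,5,6]],px[[4,5,6]],[.52,-.08,.21]);print('stand pads',v2,np.degrees(v2[2]),e)
c=np.array([[550,113],[630,142],[598,222],[518,190]]);px=np.c_[195+(c[:,0]-470)/4,195+c[:,1]/4]-.4
h,e=fit(np.array([[30,30,50],[30,-30,50],[-30,-30,50],[-30,30,50]])/1e3,px,[.48,.24,-.35]);print('holder',h,np.degrees(h[2]),e)
def mask(p,box):
    x0,y0,x1,y1=box;q=cv2.cvtColor(p['img'],cv2.COLOR_RGB2HSV)
    m=((q[...,0]>18)&(q[...,0]<38)&(q[...,1]>90)).astype(np.uint8);o=np.zeros_like(m);o[y0:y1,x0:x1]=m[y0:y1,x0:x1];return o
M=[(S,mask(S,(254,160,282,200))),(T,mask(T,(195,215,240,255)))]
box=np.array([[a,b,z] for a in(-13,13) for b in(-13,13) for z in(56,138)])/1e3
def cost(v):
    X=np.c_[box[:,:2]@R2(v[2]).T+v[:2],box[:,2]];t=0
    for p,m in M:
        hull=cv2.convexHull(((proj(p,X)+.5)*8*16-.5*16).astype(np.int32))
        big=np.zeros((420*8,560*8),np.uint8);cv2.fillConvexPoly(big,hull,255,shift=4)
        t+=np.abs(cv2.resize(big,(560,420),interpolation=cv2.INTER_AREA)/255.-m).sum()
    return t
for a in range(-45,45,10):
    r=minimize(cost,[h[0],h[1],np.radians(a)],method='Nelder-Mead',options=dict(initial_simplex=np.array([h[0],h[1],np.radians(a)])+np.array([[0,0,0],[.006,0,0],[0,.006,0],[0,0,.15]]),maxiter=50))
    print(a,r.x.round(4),np.degrees(r.x[2]).round(1),round(r.fun,1))
E
python3 fit.py
```

```text
stand [ 0.52183215 -0.0826696   0.22574637] 12.934314377592703 0.8343993842531745
stand pads [ 0.52253584 -0.08148556  0.21534528] 12.338375832371652 0.4092553536796686
holder [ 0.48599473  0.24915527 -0.38091519] -21.82483287711286 1.383683471698646
-45 [ 0.4863  0.2548 -0.3455] -19.8 116.1
-35 [ 0.4856  0.2535 -0.4474] -25.6 118.9
-25 [ 0.4861  0.2547 -0.3296] -18.9 116.2
-15 [ 0.4859  0.2544 -0.2935] -16.8 115.9
-5 [ 0.4859  0.2544 -0.2998] -17.2 116.1
5 [0.4851 0.253  0.2366] 13.6 131.0
15 [0.4855 0.2536 0.1827] 10.5 131.4
25 [0.4846 0.2534 0.3012] 17.3 133.4
35 [0.4854 0.252  0.594 ] 34.0 140.2
```

step_arm(series=[{"tx": 0.0293,"ty": 0.0333,"tz": -0.006,"claw": -1},{"tx": 0.0293,"ty": 0.0333,"tz": -0.006,"claw": -1},{"tx": 0.0293,"ty": 0.0333,"tz": -0.006,"claw": -1},{"tx": 0.0293,"ty": 0.0333,"tz": -0.006,"claw": -1},{"tx": 0.0293,"ty": 0.0333,"tz": -0.006,"claw": -1},{"tx": 0.0293,"ty": 0.0333,"tz": -0.006,"claw": -1},{"tx": 0.0293,"ty": 0.0333,"tz": -0.006,"claw": -1},{"tx": 0.0293,"ty": 0.0333,"tz": -0.006,"claw": -1},{"tx": 0.0293,"ty": 0.0333,"tz": -0.006,"claw": -1},{"tx": 0.0293,"ty": 0.0333,"tz": -0.006,"claw": -1},{"tx": 0.0293,"ty": 0.0333,"tz": -0.012,"claw": -1},{"tz": -0.03,"claw": -1},{"tz": -0.03,"claw": -1},{"claw": -1}], newtons=20)

```text
schema error: expected keys wx, wy, wz, tx, ty, tz, claw
```

step_arm(series=[{"wx": 0,"wy": 0,"wz": 0,"tx": 0.0293,"ty": 0.0333,"tz": -0.006,"claw": -1},{"wx": 0,"wy": 0,"wz": 0,"tx": 0.0293,"ty": 0.0333,"tz": -0.006,"claw": -1},{"wx": 0,"wy": 0,"wz": 0,"tx": 0.0293,"ty": 0.0333,"tz": -0.006,"claw": -1},{"wx": 0,"wy": 0,"wz": 0,"tx": 0.0293,"ty": 0.0333,"tz": -0.006,"claw": -1},{"wx": 0,"wy": 0,"wz": 0,"tx": 0.0293,"ty": 0.0333,"tz": -0.006,"claw": -1},{"wx": 0,"wy": 0,"wz": 0,"tx": 0.0293,"ty": 0.0333,"tz": -0.006,"claw": -1},{"wx": 0,"wy": 0,"wz": 0,"tx": 0.0293,"ty": 0.0333,"tz": -0.006,"claw": -1},{"wx": 0,"wy": 0,"wz": 0,"tx": 0.0293,"ty": 0.0333,"tz": -0.006,"claw": -1},{"wx": 0,"wy": 0,"wz": 0,"tx": 0.0293,"ty": 0.0333,"tz": -0.006,"claw": -1},{"wx": 0,"wy": 0,"wz": 0,"tx": 0.0293,"ty": 0.0333,"tz": -0.006,"claw": -1},{"wx": 0,"wy": 0,"wz": 0,"tx": 0.0293,"ty": 0.0333,"tz": -0.012,"claw": -1},{"wx": 0,"wy": 0,"wz": 0,"tx": 0,"ty": 0,"tz": -0.03,"claw": -1},{"wx": 0,"wy": 0,"wz": 0,"tx": 0,"ty": 0,"tz": -0.03,"claw": -1},{"wx": 0,"wy": 0,"wz": 0,"tx": 0,"ty": 0,"tz": 0,"claw": -1}], newtons=20)

```text
clock: 3.0
ee_pos: [0.5382, -0.1642, 0.1033]
eef_rot: [[0.925, 0.381, -0.008], [0.381, -0.925, 0.003], [-0.007, -0.006, -1.0]]
wrist_force: [-1.2, -0.1, -0.0]
grip_width: 0.006
grasp_force: 0.0
```

step_arm(series=[{"wx": 0,"wy": 0,"wz": 0,"tx": 0.001,"ty": 0,"tz": -0.012,"claw": -1},{"wx": 0,"wy": 0,"wz": 0,"tx": 0.0,"ty": 0,"tz": -0.008,"claw": -1},{"wx": 0,"wy": 0,"wz": 0,"tx": 0,"ty": 0,"tz": -0.005,"claw": -1},{"wx": 0,"wy": 0,"wz": 0,"tx": 0,"ty": 0,"tz": -0.004,"claw": -1},{"wx": 0,"wy": 0,"wz": 0,"tx": 0,"ty": 0,"tz": -0.003,"claw": -1},{"wx": 0,"wy": 0,"wz": 0,"tx": 0,"ty": 0,"tz": -0.002,"claw": -1},{"wx": 0,"wy": 0,"wz": 0,"tx": 0,"ty": 0,"tz": 0,"claw": -1}])

```text
clock: 3.7
ee_pos: [0.5421, -0.166, 0.0735]
eef_rot: [[0.925, 0.38, 0.001], [0.38, -0.925, -0.001], [0.001, 0.001, -1.0]]
wrist_force: [-0.3, -0.8, 3.1]
grip_width: 0.006
grasp_force: 1.9
```

step_arm(series=[{"wx": 0,"wy": 0,"wz": 0,"tx": 0,"ty": 0,"tz": -0.003,"claw": -1},{"wx": 0,"wy": 0,"wz": 0,"tx": 0,"ty": 0,"tz": -0.002,"claw": -1},{"wx": 0,"wy": 0,"wz": 0,"tx": 0,"ty": 0,"tz": -0.001,"claw": -1},{"wx": 0,"wy": 0,"wz": 0,"tx": 0,"ty": 0,"tz": 0,"claw": -1}])

```text
clock: 4.1
ee_pos: [0.5422, -0.166, 0.0672]
eef_rot: [[0.925, 0.38, 0.001], [0.38, -0.925, -0.001], [0.001, 0.001, -1.0]]
wrist_force: [-1.3, -1.8, 4.7]
grip_width: 0.005
grasp_force: 2.4
```

step_arm(series=[{"wx": 0,"wy": 0,"wz": 0,"tx": 0,"ty": 0,"tz": -0.001,"claw": -1},{"wx": 0,"wy": 0,"wz": 0,"tx": 0,"ty": 0,"tz": 0,"claw": -1},{"wx": 0,"wy": 0,"wz": 0,"tx": 0,"ty": 0,"tz": 0,"claw": -1}])

```text
clock: 4.4
ee_pos: [0.5422, -0.166, 0.0672]
eef_rot: [[0.925, 0.38, 0.001], [0.38, -0.925, -0.001], [0.001, 0.001, -1.0]]
wrist_force: [-1.6, -2.4, 11.1]
grip_width: 0.006
grasp_force: 5.4
```

step_arm(series=[{"wx": 0,"wy": 0,"wz": 0,"tx": 0,"ty": 0,"tz": 0.045,"claw": -1},{"wx": 0,"wy": 0,"wz": 0,"tx": 0,"ty": 0,"tz": 0.045,"claw": -1},{"wx": 0,"wy": 0,"wz": 0,"tx": 0,"ty": 0,"tz": 0.045,"claw": -1},{"wx": 0,"wy": 0,"wz": -0.1034,"tx": -0.0056,"ty": 0.0418,"tz": 0.0033,"claw": 1},{"wx": 0,"wy": 0,"wz": -0.1034,"tx": -0.0056,"ty": 0.0418,"tz": 0.0033,"claw": 1},{"wx": 0,"wy": 0,"wz": -0.1034,"tx": -0.0056,"ty": 0.0418,"tz": 0.0033,"claw": 1},{"wx": 0,"wy": 0,"wz": -0.1034,"tx": -0.0056,"ty": 0.0418,"tz": 0.0033,"claw": 1},{"wx": 0,"wy": 0,"wz": -0.1034,"tx": -0.0056,"ty": 0.0418,"tz": 0.0033,"claw": 1},{"wx": 0,"wy": 0,"wz": -0.1034,"tx": -0.0056,"ty": 0.0418,"tz": 0.0033,"claw": 1},{"wx": 0,"wy": 0,"wz": -0.1034,"tx": -0.0056,"ty": 0.0418,"tz": 0.0033,"claw": 1},{"wx": 0,"wy": 0,"wz": 0,"tx": -0.0056,"ty": 0.0418,"tz": 0.0033,"claw": 1},{"wx": 0,"wy": 0,"wz": 0,"tx": -0.0056,"ty": 0.0418,"tz": 0.0033,"claw": 1},{"wx": 0,"wy": 0,"wz": 0,"tx": -0.0056,"ty": 0.0418,"tz": 0.0033,"claw": 1},{"wx": 0,"wy": 0,"wz": 0,"tx": 0,"ty": 0,"tz": 0,"claw": 1},{"wx": 0,"wy": 0,"wz": 0,"tx": 0,"ty": 0,"tz": 0,"claw": 1}])

```text
clock: 5.9
ee_pos: [0.4852, 0.253, 0.2331]
eef_rot: [[0.945, -0.326, -0.002], [-0.326, -0.945, -0.001], [-0.001, 0.001, -1.0]]
wrist_force: [-1.2, 0.0, -0.3]
grip_width: 0.993
grasp_force: 0.0
```

Run:
```python
from h import *
S=robot.read_camera('side');T=robot.read_camera('top');s=robot.read_state()
print(s['ee_pos'],np.degrees(np.arctan2(s['eef_rot'][1][0],s['eef_rot'][0][0])),s['grip_width'])
x=blob(S,(265,250,305,300),(172,6));print('red',x,proj(S,[.5405,-.165,.042]),proj(S,[.5405,-.165,.056]))
o=np.zeros((520,790,3),np.uint8)
o[:520,:440]=cv2.resize(S['img'][165:295,210:320],None,fx=4,fy=4,interpolation=2)
o[:340,450:790]=cv2.resize(T['img'][185:270,180:265],None,fx=4,fy=4,interpolation=2)
cv2.imwrite('pics/c2.png',o[:,:,::-1])
```

```text
[0.48557779 0.25151113 0.23334339] -19.173009490446404 0.9981008599015263
red (array([283.9375    , 270.77083333]), 48, [280, 268, 9, 7]) [[283.78575922 270.07853864]] [[283.87491161 266.19679066]]
```

View pics/c2.png

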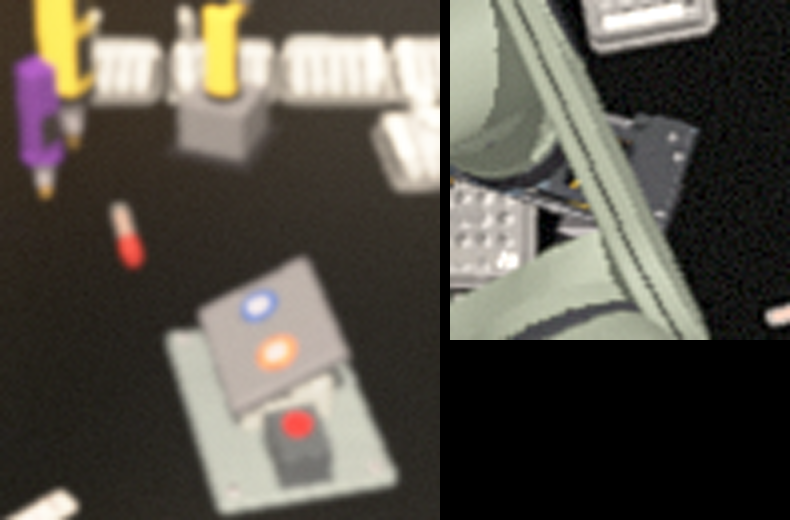

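step_arm(series=[{"wx": 0,"wy": 0,"wz": 0,"tx": 0,"ty": 0.001,"tz": -0.04,"claw": 1},{"wx": 0,"wy": 0,"wz": 0,"tx": 0,"ty": 0,"tz": -0.03,"claw": 1},{"wx": 0,"wy": 0,"wz": 0,"tx": 0,"ty": 0,"tz": -0.03,"claw": 1},{"wx": 0,"wy": 0,"wz": 0,"tx": 0,"ty": 0,"tz": -0.02,"claw": 1},{"wx": 0,"wy": 0,"wz": 0,"tx": 0,"ty": 0,"tz": -0.005,"claw": 1},{"wx": 0,"wy": 0,"wz": 0,"tx": 0,"ty": 0,"tz": 0,"claw": -0.3},{"wx": 0,"wy": 0,"wz": 0,"tx": 0,"ty": 0,"tz": 0,"claw": -1},{"wx": 0,"wy": 0,"wz": 0,"tx": 0,"ty": 0,"tz": 0,"claw": -1},{"wx": 0,"wy": 0,"wz": 0,"tx": 0,"ty": 0,"tz": 0,"claw": -1},{"wx": 0,"wy": 0,"wz": 0,"tx": 0,"ty": 0,"tz": 0,"claw": -1},{"wx": 0,"wy": 0,"wz": 0,"tx": 0,"ty": 0,"tz": 0,"claw": -1}], newtons=30)

```text
clock: 7.1
ee_pos: [0.4859, 0.2535, 0.1093]
eef_rot: [[0.945, -0.328, 0.001], [-0.328, -0.945, 0.0], [0.0, -0.0, -1.0]]
wrist_force: [0.2, 0.5, -0.3]
grip_width: 0.504
grasp_force: 0.0
```

Still closing.

step_arm(series=[{"wx": 0,"wy": 0,"wz": 0,"tx": 0,"ty": 0,"tz": 0,"claw": -1},{"wx": 0,"wy": 0,"wz": 0,"tx": 0,"ty": 0,"tz": 0,"claw": -1},{"wx": 0,"wy": 0,"wz": 0,"tx": 0,"ty": 0,"tz": 0,"claw": -1},{"wx": 0,"wy": 0,"wz": 0,"tx": 0,"ty": 0,"tz": 0,"claw": -1},{"wx": 0,"wy": 0,"wz": 0,"tx": 0,"ty": 0,"tz": 0,"claw": -1}])

```text
clock: 7.6
ee_pos: [0.4858, 0.2534, 0.109]
eef_rot: [[0.945, -0.328, -0.0], [-0.328, -0.945, -0.0], [-0.0, 0.0, -1.0]]
wrist_force: [-0.7, 0.1, -0.1]
grip_width: 0.279
grasp_force: 30.0
```

step_arm(series=[{"wx": 0,"wy": 0,"wz": 0,"tx": 0,"ty": 0,"tz": 0.02,"claw": -1},{"wx": 0,"wy": 0,"wz": 0,"tx": 0,"ty": 0,"tz": 0.03,"claw": -1},{"wx": 0,"wy": 0,"wz": 0,"tx": 0,"ty": 0,"tz": 0.03,"claw": -1},{"wx": 0,"wy": 0,"wz": 0,"tx": 0,"ty": 0,"tz": 0.025,"claw": -1},{"wx": 0,"wy": 0,"wz": 0,"tx": 0,"ty": -0.0234,"tz": 0,"claw": -1},{"wx": 0,"wy": 0,"wz": 0,"tx": -0.001,"ty": -0.035,"tz": 0,"claw": -1},{"wx": 0.0159,"wy": -0.071,"wz": 0,"tx": -0.001,"ty": -0.035,"tz": 0,"claw": -1},{"wx": 0.0159,"wy": -0.071,"wz": 0,"tx": -0.001,"ty": -0.035,"tz": 0,"claw": -1},{"wx": 0.0159,"wy": -0.071,"wz": 0,"tx": -0.001,"ty": -0.035,"tz": 0,"claw": -1},{"wx": 0.0159,"wy": -0.071,"wz": 0,"tx": -0.001,"ty": -0.035,"tz": 0,"claw": -1},{"wx": 0.0159,"wy": -0.071,"wz": 0,"tx": -0.001,"ty": -0.035,"tz": 0,"claw": -1},{"wx": 0.0157,"wy": -0.0708,"wz": 0,"tx": -0.001,"ty": -0.035,"tz": 0,"claw": -1},{"wx": 0,"wy": 0,"wz": 0,"tx": -0.001,"ty": -0.035,"tz": 0,"claw": -1},{"wx": 0,"wy": 0,"wz": 0,"tx": -0.001,"ty": -0.035,"tz": 0,"claw": -1},{"wx": 0,"wy": 0,"wz": 0,"tx": -0.001,"ty": -0.035,"tz": 0,"claw": -1},{"wx": 0,"wy": 0,"wz": 0,"tx": 0,"ty": 0,"tz": 0,"claw": -1},{"wx": 0,"wy": 0,"wz": 0,"tx": 0,"ty": 0,"tz": 0,"claw": -1},{"wx": 0,"wy": 0,"wz": 0,"tx": 0,"ty": 0,"tz": 0,"claw": -1}])

```text
clock: 9.4
ee_pos: [0.4754, -0.1191, 0.2136]
eef_rot: [[0.868, -0.279, 0.411], [-0.345, -0.934, 0.093], [0.358, -0.223, -0.907]]
wrist_force: [-0.4, -0.7, -0.2]
grip_width: 0.281
grasp_force: 30.0
```

```bash
cat > look.py <<'E'
from h import *
import sys
S=robot.read_camera('side');T=robot.read_camera('top');s=robot.read_state()
p=np.array(s['ee_pos']);z=np.array(s['eef_rot'])[:,2]
a=np.radians(12.6);n=np.array([-np.sin(np.radians(25))*np.cos(a),-np.sin(np.radians(25))*np.sin(a),np.cos(np.radians(25))])
F=np.array([.5275,-.1086,.0568]);tip=p+.099*z
print('ee',p,'z',z,'angle',np.degrees(np.arccos(-z@n)),'F',s['wrist_force'],'grip',s['grasp_force'])
d=tip-F;print('tip',tip,'along n',d@n,'lateral',d-(d@n)*n)
print('px side tip,z14,nose40,cap,pad',proj(S,[tip,tip-.014*z,tip-.04*z,tip-.132*z,F]).round(1).tolist(),'top',proj(T,[tip,tip-.04*z,F]).round(1).tolist())
for q in ('tip_point','probe'):print(q,[(np.round(b['location'],3).tolist(),round(b['conf'],2)) for b in robot.boxes_of(q,S)][:4])
u,v=proj(S,tip)[0].astype(int)
c=S['img'][v-50:v+40,u-55:u+55]
cv2.imwrite(sys.argv[1],cv2.resize(c,None,fx=6,fy=6,interpolation=2)[:,:,::-1]);print('crop origin',u-55,v-50)
E
python3 look.py pics/c3.png
```

```text
ee [ 0.47559033 -0.11874073  0.21380071] z [ 0.41170516  0.09321829 -0.90653693] angle 0.07354249453512259 F [-0.32347659  0.501368   -1.22809356] grip 29.999881088733673
tip [ 0.51634914 -0.10951212  0.12405355] along n 0.06563556873001548 lateral [0.01591989 0.00513891 0.00776752]
px side tip,z14,nose40,cap,pad [[274.9, 233.6], [272.7, 230.2], [268.7, 223.6], [253.6, 198.7], [278.7, 252.6]] top [[340.3, 218.2], [343.8, 221.6], [336.9, 218.7]]
tip_point [([0.494, -0.123, 0.179], 0.57)]
probe [([0.494, -0.123, 0.178], 0.72), ([0.502, 0.484, 0.112], 0.61), ([0.353, 0.23, 0.089], 0.51), ([0.337, 0.16, 0.093], 0.47)]
crop origin 219 183
```

View pics/c3.png

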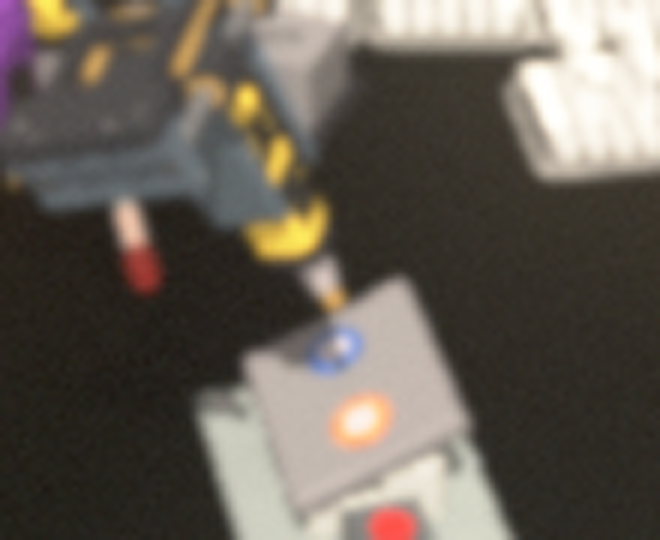

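The tip shows at px (276,233.5), against a predicted (274.9,233.6). The orange pad is at (279.2,252.8), so the model agrees. Next I approach to about 8 mm above the pad.

step_arm(series=[{"wx": 0,"wy": 0,"wz": 0,"tx": 0.0017,"ty": 0,"tz": -0.015,"claw": -1},{"wx": 0,"wy": 0,"wz": 0,"tx": 0.0017,"ty": 0,"tz": -0.015,"claw": -1},{"wx": 0,"wy": 0,"wz": 0,"tx": 0.0017,"ty": 0,"tz": -0.012,"claw": -1},{"wx": 0,"wy": 0,"wz": 0,"tx": 0.0018,"ty": 0,"tz": -0.01,"claw": -1},{"wx": 0,"wy": 0,"wz": 0,"tx": 0,"ty": 0,"tz": -0.008,"claw": -1},{"wx": 0,"wy": 0,"wz": 0,"tx": 0,"ty": 0,"tz": 0,"claw": -1},{"wx": 0,"wy": 0,"wz": 0,"tx": 0,"ty": 0,"tz": 0,"claw": -1}])

```text
clock: 10.3
ee_pos: [0.4829, -0.1199, 0.1541]
eef_rot: [[0.867, -0.28, 0.413], [-0.345, -0.934, 0.092], [0.36, -0.222, -0.906]]
wrist_force: [0.4, -0.7, -1.2]
grip_width: 0.287
grasp_force: 30.0
```

```bash
python3 look.py pics/c4.png
```

```text
ee [ 0.48311622 -0.12015557  0.15462492] z [ 0.41353331  0.09162511 -0.90586701] angle 0.0749164485551716 F [ 0.15312007  0.35370873 -0.18898639] grip 29.999795258045197
tip [ 0.52405602 -0.11108468  0.06494408] along n 0.009030550296372772 lateral [ 2.80578637e-04 -1.65214287e-03 -4.03740387e-05]
px side tip,z14,nose40,cap,pad [[277.5, 250.9], [275.5, 247.7], [271.6, 241.5], [257.0, 218.2], [278.7, 252.6]] top [[338.1, 219.3], [341.2, 222.5], [336.9, 218.7]]
tip_point []
probe [([0.501, 0.484, 0.109], 0.88), ([0.336, 0.158, 0.07], 0.75), ([0.504, -0.124, 0.121], 0.68)]
crop origin 222 200
```

View pics/c4.png

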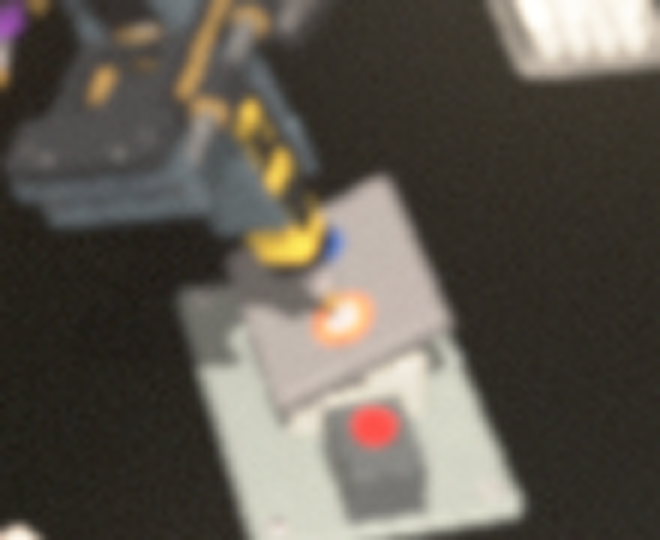

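The tip is just up-left of the orange pad's middle, at crop (330,303) against the pad at (344,318). That is consistent with a 9 mm stand-off. I now approach along the normal.

step_arm(series=[{"wx": 0,"wy": 0,"wz": 0,"tx": 0.0018,"ty": 0.0002,"tz": -0.0018,"claw": -1},{"wx": 0,"wy": 0,"wz": 0,"tx": 0.0008,"ty": 0.0002,"tz": -0.0018,"claw": -1},{"wx": 0,"wy": 0,"wz": 0,"tx": 0.0008,"ty": 0.0002,"tz": -0.0018,"claw": -1},{"wx": 0,"wy": 0,"wz": 0,"tx": 0.0004,"ty": 0.0001,"tz": -0.0009,"claw": -1},{"wx": 0,"wy": 0,"wz": 0,"tx": 0,"ty": 0,"tz": 0,"claw": -1},{"wx": 0,"wy": 0,"wz": 0,"tx": 0,"ty": 0,"tz": 0,"claw": -1}])

```text
clock: 11.1
ee_pos: [0.4865, -0.1193, 0.1476]
eef_rot: [[0.867, -0.28, 0.412], [-0.345, -0.934, 0.092], [0.359, -0.222, -0.906]]
wrist_force: [0.1, -0.9, -1.5]
grip_width: 0.283
grasp_force: 30.0
```

```bash
cat > f.py <<'E'
from h import *
a=np.radians(12.6);t=np.radians(25);n=np.array([-np.sin(t)*np.cos(a),-np.sin(t)*np.sin(a),np.cos(t)])
W=[]
for i in range(6):
    robot.read_camera('side');s=robot.read_state();W.append(s['wrist_force'])
W=np.array(W);p=np.array(s['ee_pos']);z=np.array(s['eef_rot'])[:,2];d=p+.099*z-[.5275,-.1086,.0568]
print(s['clock'],'Fn',(W@n).mean().round(2),W.mean(0).round(2),(W@n).std().round(2),'gap',(d@n).round(4),'lat',(d-(d@n)*n).round(4),'moment',np.round(s['moment'],2))
E
python3 f.py
```

```text
11.4 Fn -0.7 [-0.28 -0.1  -0.9 ] 0.48 gap 0.0013 lat [ 0.0004 -0.0015  0.    ] moment [0.03 0.31 0.02]
```

step_arm(series=[{"wx": 0,"wy": 0,"wz": 0,"tx": 0.0006,"ty": 0.0002,"tz": -0.0014,"claw": -1},{"wx": 0,"wy": 0,"wz": 0,"tx": 0.0006,"ty": 0.0002,"tz": -0.0013,"claw": -1},{"wx": 0,"wy": 0,"wz": 0,"tx": 0,"ty": 0,"tz": 0,"claw": -1},{"wx": 0,"wy": 0,"wz": 0,"tx": 0,"ty": 0,"tz": 0,"claw": -1}])

```text
clock: 11.8
ee_pos: [0.4878, -0.119, 0.1451]
eef_rot: [[0.867, -0.28, 0.413], [-0.345, -0.934, 0.092], [0.36, -0.222, -0.906]]
wrist_force: [-1.0, -0.3, 1.6]
grip_width: 0.284
grasp_force: 30.0
```

```bash
python3 f.py
```

```text
12.1 Fn 1.24 [-0.59 -0.46  1.05] 0.59 gap -0.0016 lat [ 0.0005 -0.0014  0.0001] moment [-0.1   0.28 -0.05]
```

step_arm(series=[{"wx": 0,"wy": 0,"wz": 0,"tx": 0.0005,"ty": 0.0001,"tz": -0.0011,"claw": -1},{"wx": 0,"wy": 0,"wz": 0,"tx": 0.0005,"ty": 0.0001,"tz": -0.0011,"claw": -1},{"wx": 0,"wy": 0,"wz": 0,"tx": 0,"ty": 0,"tz": 0,"claw": -1},{"wx": 0,"wy": 0,"wz": 0,"tx": 0,"ty": 0,"tz": 0,"claw": -1},{"wx": 0,"wy": 0,"wz": 0,"tx": 0,"ty": 0,"tz": 0,"claw": -1}])

```text
clock: 12.6
ee_pos: [0.4888, -0.1187, 0.1429]
eef_rot: [[0.867, -0.28, 0.413], [-0.345, -0.934, 0.092], [0.36, -0.222, -0.906]]
wrist_force: [-1.0, -1.1, 2.3]
grip_width: 0.285
grasp_force: 30.0
```

```bash
python3 f.py; python3 look.py pics/c5.png
```

```text
12.9 Fn 2.15 [-0.56 -0.59  2.06] 0.24 gap -0.0041 lat [ 0.0005 -0.0014  0.0001] moment [-0.16  0.25 -0.13]
ee [ 0.48879081 -0.11873728  0.14286359] z [ 0.41262652  0.09198056 -0.90624441] angle 0.01652029570277583 F [-0.91767482 -1.07021069  2.73180457] grip 30.00027447938919
tip [ 0.52964084 -0.10963121  0.05314539] along n -0.0041001004889182815 lateral [ 4.49791321e-04 -1.40920185e-03  6.13432530e-05]
px side tip,z14,nose40,cap,pad [[279.5, 253.8], [277.5, 250.6], [273.6, 244.5], [259.2, 221.6], [278.7, 252.6]] top [[337.0, 218.2], [340.1, 221.4], [336.9, 218.7]]
tip_point [([0.511, 0.247, 0.005], 0.48)]
probe [([0.502, 0.483, 0.11], 0.84), ([0.335, 0.156, 0.068], 0.81), ([0.509, -0.122, 0.109], 0.54)]
crop origin 224 203
```

View pics/c5.png

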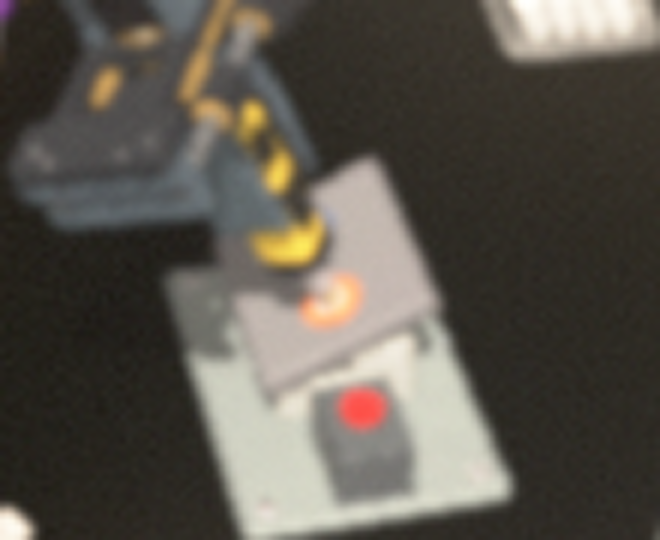

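```bash
python3 -c "
from station import robot
print(robot.finish_job())"
```

```text
the job is handed in; nothing more can be done
None
```

The job is handed in with the pin home and the yellow probe held square on the orange-ringed pad, its tip pushed in an estimated 3–4 mm at about 3 N contact force; no verdict was returned.

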